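# Find the spacer block that fills the setting jig's gap

## Task

The setting jig is missing its spacer. By trying the blue, brass-coloured and red blocks from the grey rack, find the one that just fills the gap between the green jaw and the end stop (the thickest that will go in), and leave it standing in the gap, fully down on the plate and up against the green jaw, with the stop's copper spring leaf pressed in. Leave the other two blocks standing upright on the table or in the rack, off the jig, and do not disturb the other equipment.

Things in the scene. Friction and masses are not known exactly. Their poses are not given: they have to be found in the camera images.
- jig: setting jig, fixed: dark plate x -75..+135, y -50..+50, 8 mm thick; origin under the plate, in the table plane. Gap along jig x between the face of the green fixed jaw (x = -20 mm, 60 wide) and that of the bolted end stop; both rise to z = 48 mm. Four steel guide posts (13 mm diameter, x = -12 and +6, y = -39 and +39, to z = 102) leave fingers no room at the gap's y sides.
- bay (a point): point on the plate's top at the foot of the fixed jaw's face, centre of its width: jig (-20, 0, 8) mm, axes as the jig's. A block seated against the jaw has its origin at +x of this by half its thickness, same y and z, its x along jig x. Between the posts it can be lowered only when held by its thickness.
- leaf_a (a joint): sprung copper leaf in the face of aluminium end stop a (40x40 mm section): 0 = out, its foot standing 6 mm into the gap, 0.19 rad = pressed flush (under 2 N). One of three stops, 46 to 58 mm long in steps of 6, stands at the gap, its back end at jig x = 65 mm; the other two are spares bolted side by side at the plate's tail. Which stop is at the gap, and how long each is, is not told.
- leaf_b (a joint): sprung copper leaf in the face of aluminium end stop b (40x40 mm section): 0 = out, its foot standing 6 mm into the gap, 0.19 rad = pressed flush (under 2 N). One of three stops, 46 to 58 mm long in steps of 6, stands at the gap, its back end at jig x = 65 mm; the other two are spares bolted side by side at the plate's tail. Which stop is at the gap, and how long each is, is not told.
- leaf_c (a joint): sprung copper leaf in the face of aluminium end stop c (40x40 mm section): 0 = out, its foot standing 6 mm into the gap, 0.19 rad = pressed flush (under 2 N). One of three stops, 46 to 58 mm long in steps of 6, stands at the gap, its back end at jig x = 65 mm; the other two are spares bolted side by side at the plate's tail. Which stop is at the gap, and how long each is, is not told.
- rack: grey fixed rack, 134x76 mm, floor 6 mm thick, 16 mm lips along its y sides, 75 mm bookends at its x ends; origin: centre of the underside. The three blocks stand in a row along rack x, 38 mm apart, in any order, thickness along rack x; at most 12 mm lies beside each, so there they can be taken only across their 55 mm width.
- spacer_blue: blue metal spacer block, 24 mm thick (x), 55 wide (y), 90 tall (z), edges broken 1.5 mm, 0.25 to 0.4 kg. Origin: centre of its underside. Starts upright in the rack. Of the three (24, 30, 36 mm) one fits the gap with 2.8 mm play in all; a thinner one has 8.8 mm or more; a thicker one stops on top of the end stop.
- spacer_gold: brass-coloured metal spacer block, 30 mm thick (x), 55 wide (y), 90 tall (z), edges broken 1.5 mm, 0.25 to 0.4 kg. Origin: centre of its underside. Starts upright in the rack. Of the three (24, 30, 36 mm) one fits the gap with 2.8 mm play in all; a thinner one has 8.8 mm or more; a thicker one stops on top of the end stop.
- spacer_red: red metal spacer block, 36 mm thick (x), 55 wide (y), 90 tall (z), edges broken 1.5 mm, 0.25 to 0.4 kg. Origin: centre of its underside. Starts upright in the rack. Of the three (24, 30, 36 mm) one fits the gap with 2.8 mm play in all; a thinner one has 8.8 mm or more; a thicker one stops on top of the end stop.
- lens_post: bystander, loose: lens mount on a black post holder, 48x38x112 mm; origin at the centre of its underside. Not to be disturbed.
- iris_post: bystander, loose: iris on a black post holder, 48x41x124 mm; origin at the centre of its underside. Not to be disturbed.
- ipa_dropper: bystander, loose: white dropper bottle, 41x40x125 mm; origin at the centre of its underside. Not to be disturbed.
- mirror_post: bystander, loose: square mirror mount on a black post holder, 49x44x114 mm; origin at the centre of its underside. Not to be disturbed.
- post_holder_bare: bystander, loose: bare black post holder, 48x33x60 mm; origin at the centre of its underside. Not to be disturbed.
- beam_block: bystander, loose: black L-shaped beam block, 40x60x60 mm; origin at the centre of its underside. Not to be disturbed.
- screw_tin: bystander, loose: open round tin of screws, 63x63x20 mm; origin at the centre of its underside. Not to be disturbed.
Mind the look-alikes: they are no part of the job. There is more than one size of the spacer_gold; the one meant has the size given above.

How it is judged:
By the outcome, as a careful person would: the job done as asked, in the order asked, and still so for the second after the job is handed in, with the robot touching nothing.
It also fails if it takes over 72 s, if anything falls off the work surface, if the arm or the gripper's body presses on something with over 40 N, if the wrist force passes 120 N, or if a joint passes its speed limit or range.

## Robot

A 6-joint arm with a two-finger parallel gripper is mounted at the origin on a cart in front of the work surface, level with it; the furniture and walls round the work are solid. World frame = base frame: x ahead of the robot, y to its left, z up, the work surface at z = 0. Lengths are in m, angles in rad, forces in N, time in s.
With the tool pointing down it reaches from about 0.35 to 0.85 m from the base axis. Payload 8.1 kg.
Tool frame: the origin (TCP) lies at the centre of the arm's flange, where the gripper is bolted on; the fingertips stand 186 mm ahead of it and the grasp point (between the pads) lies 167 mm ahead of it; z points along the fingers, y is the line along which they close (so a half turn about z gives the same grasp; the last joint's range is limited). The gripper opens to 93 mm and grips with 3 to 60 N. Pads are 15 mm wide; open, the fingers measure 128 mm over their backs; the gripper's body (75 mm by 188 mm) begins 65 mm behind the grasp point.
Start: joints at [1.044, 0.13, 1.488, -0, 1.523, -0.085], TCP at [0.257, 0.542, 0.405] pointing down, gripper open.
Joint ranges: [-2.96, 2.96], [-0.89, 2.26], [0.02, 2.5], [-1.34, 4.48], [0, 2.73], [-2.66, 2.66]. Speed limits (rad/s): [2.39, 2.39, 2.79, 3.14, 3.14, 3.14].

## Interface

Orientations are given as a rotation vector (axis times angle).
In Python, from plant import robot gives the robot as it stands.
- The arm moves only by the tool apply_moves, never from a script. Its argument "series" is a list of rows, each a list of 2 entries, a list of its own where there are three numbers: the shift along the tool's x, y, z in mm, then the turn, a rotation vector about the tool's x, y, z in rad. A call has 1 to 12 rows; each row shifts and turns the commanded pose from where the row before left it, along the tool's axes as they then stand; what a row does not reach is not made up. A row lasts 1/12 s, in which the tool goes at most 41.7 mm and 7.16 degrees, less where a joint would pass 70% of its speed; a pose out of reach is approached as far as the arm can. A call is refused whole if a number of a shift passes 41.7 or a number of a turn 0.125, either way. A call with a gripper value outside its range is refused whole. "claw" is the opening, from 0 (shut) to 1 (fully open), set as the call begins (left out, the last holds). The fingers move at their own pace and stop on an object; "newtons" is the grip in N (left out, the last holds). Time passes only in rows, so rows that do not move let the fingers close. It gives the time, the measured TCP pose, the force, the opening and the grip force at its end, in the units of the state.
- robot.read_state(): the state, without advancing time (a new reading comes with each control period).
- robot.read_camera(name): name is "scene" or "side" or "wrist"; returns (picture, depth): 384x512x3 uint8, blue, green, red; 384x512 float32, m along the optical axis (not along the pixel's ray), 0 where there is no reading.
- robot.calibration(name): a dict with "fx", "fy", "cx", "cy" (pixels), "extrinsics" (4x4, takes a point from world to camera coordinates). Camera axes: x right, y down, z forward; pixel columns grow to the right and rows downward; lengths in m; the calibration is good to about 2 mm. A picture is of the moment at which its call begins: read the wrist's pose just before it. calibration takes no time and is no camera call; for the wrist camera it gives the pose at the moment of the call.
- robot.close_job(): hands the job in; it is judged then, once.
The state is a dict: "t": time; "q": joint angles; "dq": joint speeds; "joint_torque": joint torques, N m; "tool_pos": TCP position; "orientation": TCP orientation; "force": force on the tool from outside, world axes, zero at the start; "wrist_torque": the same for the moment, N m; "opening": finger opening in m; "gripper_force": force on a finger pad.
Only numpy, scipy, OpenCV 4.12 (cv2) and the standard library are available. Lean on these libraries where they do the work, as an engineer would, in place of code of your own. Each camera call takes 0.05 s, during which the arm holds its last target. There are 200 camera calls.

## Working session

There is one attempt and no reset: what is moved stays moved. The work goes in short steps, Python scripts to look and compute and a tool call to move; the robot and the scene stay as the last step left them, time stands still between calls to the robot, and variables do not carry over. Pictures are saved under pics/ and viewed, at most 10 in all, crops included, and the job is handed in when it is done.

Besides the shell and the picture viewer there is one more tool, called as a command line: name --argument value ..., lists and objects as JSON in quotes. apply_moves: Moves the arm, as the interface text tells. Its arguments: {"type":"object","properties":{"series":{"type":"array"},"claw":{"type":"number"},"newtons":{"type":"number"}},"required":["series"]}

```bash
mkdir -p pics
cat > h.py <<'E'
import numpy as np, cv2
from scipy.spatial.transform import Rotation as R
from plant import robot
def cloud(name):
    c=robot.calibration(name); im,d=robot.read_camera(name)
    v,u=np.mgrid[:384,:512]
    P=np.stack([(u-c['cx'])/c['fx']*d,(v-c['cy'])/c['fy']*d,d],-1)
    T=np.linalg.inv(np.array(c['extrinsics']))
    W=P@T[:3,:3].T+T[:3,3]; W[d==0]=np.nan
    return im,d,W
E
python3 - <<'E'
from h import *
s=robot.read_state(); print(s['t'],s['tool_pos'],s['orientation'],s['opening'])
for n in['scene','side','wrist']:
    im,d,W=cloud(n); np.savez(f'{n}0.npz',im=im,d=d,W=W); cv2.imwrite(f'pics/{n}0.png',im)
    print(n,np.linalg.inv(robot.calibration(n)['extrinsics'])[:3,3])
a=cv2.imread('pics/scene0.png');cv2.imwrite('pics/scene0b.png',cv2.resize(a,(800,600),interpolation=cv2.INTER_CUBIC))
E
```

```text
0.0 [0.25639396 0.54221536 0.40369731] [-6.88200236e-01 -3.06471274e+00  2.70012129e-03] 0.09267846482386381
scene [-0.16836085 -1.0158812   1.03500408]
side [0.2659206  0.97705215 0.45017289]
wrist [0.18693217 0.57453341 0.38461587]
```

View pics/scene0b.png

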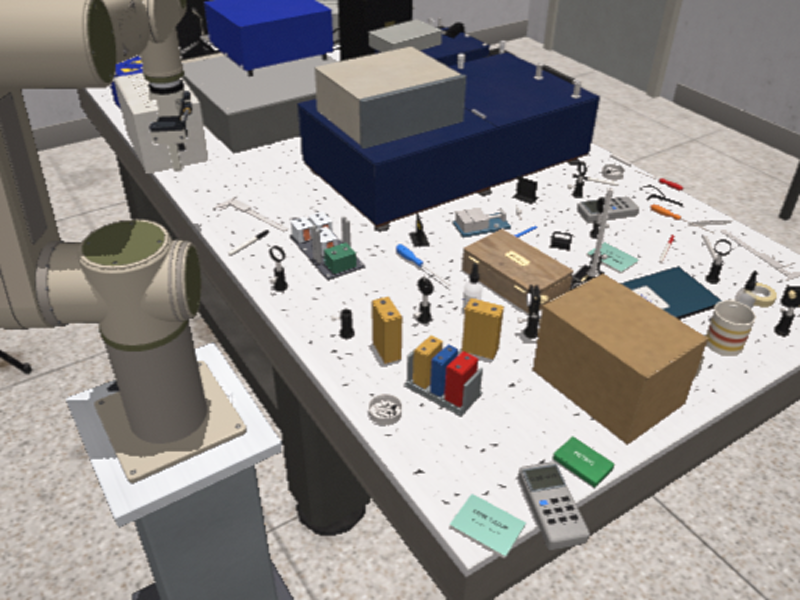

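View pics/side0.png

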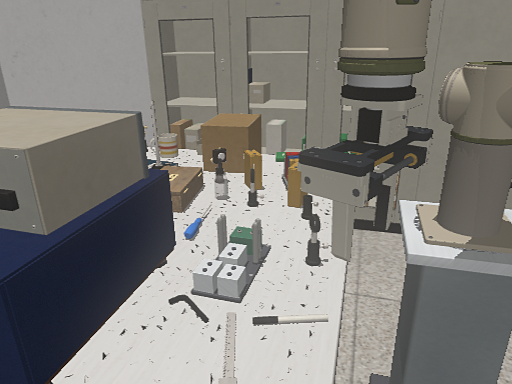

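The scene shows the jig at about (325,245) and the rack at (445,375), holding brass, blue and red blocks. Two larger brass look-alikes stand on the table at (385,330) and (482,330). Next I'll fit the poses.

Run:
```python
from h import *
z=np.load('scene0.npz'); im,W=z['im'],z['W']
hsv=cv2.cvtColor(im,cv2.COLOR_BGR2HSV)
H,S,V=[hsv[...,i].astype(int) for i in range(3)]
v,u=np.mgrid[:384,:512]
reg=(u>150)&(u<400)&(v>120)&(v<280)
def rep(n,m,zl):
    m=m&reg&(W[...,2]>zl[0])&(W[...,2]<zl[1])
    k,l,st,_=cv2.connectedComponentsWithStats(m.astype(np.uint8))
    for i in range(1,k):
        if st[i,4]<25: continue
        p=W[l==i]; r=cv2.minAreaRect((p[:,:2]*1000).astype(np.float32))
        print(n,st[i],'z',np.round(np.median(p[:,2]),4),'c',np.round(r[0]),'sz',np.round(r[1],1),'ang',round(r[2],1))
rep('red',((H<8)|(H>172))&(S>120),(.085,.15))
rep('blue',(H>100)&(H<125)&(S>120),(.085,.15))
rep('gold',(H>12)&(H<28)&(S>120),(.085,.2))
rep('green',(H>60)&(H<90)&(S>70),(.04,.06))
rep('any>.03',V>=0,(.03,.3))
rep('plate',(V<120),(.003,.013))
rep('tin',V>=0,(.012,.028))
```

```text
red [286 225  20  18 191] z 0.0931 c [ 481. -250.] sz [59.9 38. ] ang 19.0
blue [227 121  48  11 280] z 0.1008 c [695. 320.] sz [ 83.  184.4] ang 59.1
blue [277 221  16  15 107] z 0.0926 c [ 467. -214.] sz [54.5 24.2] ang 19.4
gold [239 190  18  23 272] z 0.1104 c [433. -64.] sz [73.3 37.6] ang 80.7
gold [298 191  24  19 300] z 0.1094 c [ 597. -164.] sz [46.1 69. ] ang 34.7
gold [265 215  18  16 132] z 0.0933 c [ 455. -180.] sz [57.3 28.1] ang 19.7
green [208 156  19  12 126] z 0.0447 c [497. 240.] sz [59.8 59.9] ang 85.3
any>.03 [ 214  121   93   23 1102] z 0.0635 c [754. 337.] sz [175.7 381.7] ang 58.5
any>.03 [ 295  121  105  154 7201] z 0.0902 c [810. -90.] sz [780.8 348.8] ang 45.8
any>.03 [291 133  22  13 182] z 0.0381 c [860. 209.] sz [70.1 67.8] ang 77.0
any>.03 [186 135  42  35 719] z 0.0448 c [501. 318.] sz [217.4  93.2] ang 88.2
any>.03 [266 137   5  14  43] z 0.0501 c [718. 236.] sz [58.2  6.4] ang 69.6
any>.03 [172 157  11  25 141] z 0.0656 c [339. 248.] sz [44.5 37.4] ang 3.3
any>.03 [267 175  11  25 154] z 0.0792 c [557. -20.] sz [22.1 38.2] ang 11.1
any>.03 [237 190  
[... 1828 characters left out ...]
850. -125.] sz [85.3 16.1] ang 5.3
tin [264 198  11   6  33] z 0.0219 c [545. -23.] sz [36.7 15.4] ang 6.8
tin [218 207   8   6  32] z 0.0204 c [391.  20.] sz [16.  24.4] ang 72.7
tin [337 207   8   6  32] z 0.02 c [ 719. -185.] sz [14.5 22.9] ang 52.2
tin [238 214  19  16  72] z 0.0192 c [420. -71.] sz [34.  73.9] ang 22.0
tin [295 218  25   9  92] z 0.0201 c [ 591. -173.] sz [34.2 77.8] ang 57.6
tin [341 232  59  48 258] z 0.02 c [ 654. -383.] sz [ 10.5 228.9] ang 4.9
tin [260 237  48  26 242] z 0.0176 c [ 450. -229.] sz [ 61.9 142.8] ang 39.8
tin [236 252  21   8  41] z 0.0155 c [ 352. -189.] sz [27.6 58.5] ang 54.4
tin [236 262  17   8  38] z 0.014 c [ 324. -218.] sz [18.7 48.8] ang 26.6
```

```bash
cat >> h.py <<'E'
def plan(p,yaw=None):
    "shift in current tool axes to world p (mm); yaw of tool-y line (deg)"
    s=robot.read_state(); Rt=R.from_rotvec(s['orientation']).as_matrix()
    y=np.degrees(np.arctan2(Rt[1,1],Rt[0,1]))
    print('t',s['t'],'pos',np.round(np.array(s['tool_pos'])*1000,1),'tilt',np.round(Rt[:,2],3),'ywang',round(y,2),'F',np.round(s['force'],1),'q',np.round(s['q'],2),'op',round(s['opening'],4))
    if yaw is not None:
        d=(yaw-y+90)%180-90; print(' dyaw world',round(d,2),'-> tool z turn rad',round(-np.radians(d),4))
        # shift to make BEFORE and AFTER turn
        z=np.array([0,0,-1.]);yy=np.array([np.cos(np.radians(y+d)),np.sin(np.radians(y+d)),0]);R2=np.stack([np.cross(yy,z),yy,z],1)
        print(' shift after turn',np.round(R2.T@(np.array(p)-np.array(s['tool_pos'])*1000),1))
    print(' shift now',np.round(Rt.T@(np.array(p)-np.array(s['tool_pos'])*1000),1))
E
python3 - <<'E'
from h import *
plan([490,270,400],90)
s=robot.read_state(); Rt=R.from_rotvec(s['orientation']).as_matrix(); print(Rt.round(3))
T=np.linalg.inv(robot.calibration('wrist')['extrinsics']); print('cam in tool',(Rt.T@(T[:3,3]-s['tool_pos'])).round(3)); print((Rt.T@T[:3,:3]).round(3)); print(robot.calibration('wrist')['fx'])
E
```

```text
t 0.15 pos [256.4 542.3 403.9] tilt [-0.001 -0.001 -1.   ] ywang 64.69 F [-0.5 -0.1  0.1] q [ 1.04  0.13  1.49  0.    1.52 -0.09] op 0.0931
 dyaw world 25.31 -> tool z turn rad -0.4418
 shift after turn [-233.6 -272.3    3.9]
 shift now [-327.5 -146.2    4.1]
[[-0.904  0.428 -0.001]
 [ 0.428  0.904 -0.001]
 [ 0.    -0.001 -1.   ]]
cam in tool [ 0.077 -0.001  0.019]
[[-0.    -0.962 -0.275]
 [ 1.    -0.     0.   ]
 [-0.    -0.275  0.962]]
295.34568136808315
```

apply_moves --series '[[[0,0,0],[0,0,-0.11]],[[0,0,0],[0,0,-0.11]],[[0,0,0],[0,0,-0.11]],[[0,0,0],[0,0,-0.11]],[[-35,-32,0],[0,0,0]],[[-35,-32,0],[0,0,0]],[[-35,-32,0],[0,0,0]],[[-35,-32,0],[0,0,0]],[[-35,-32,0],[0,0,0]],[[-28,-26,0],[0,0,0]],[[-28,-26,0],[0,0,0]],[[-28,-26,0],[0,0,0]]]' --claw 1

```text
t: 1.15
tool_pos: [0.495, 0.3217, 0.4045]
orientation: [-0.003, -3.141, 0.0]
force: [0.3, 0.8, -0.6]
opening: 0.0926
gripper_force: 0.0
```

Run:
```python
from h import *
plan([540,285,404],90)
im,d,W=cloud('wrist'); np.savez('wrist1.npz',im=im,d=d,W=W); cv2.imwrite('pics/wrist1.png',im)
```

```text
t 1.15 pos [495.  321.7 404.5] tilt [-0. -0. -1.] ywang 89.89 F [ 0.3  0.8 -0.6] q [ 0.49  0.1   1.52  0.    1.52 -1.08] op 0.0926
 dyaw world 0.11 -> tool z turn rad -0.0019
 shift after turn [-45.  -36.7   0.5]
 shift now [-45.1 -36.7   0.5]
```

View pics/wrist1.png

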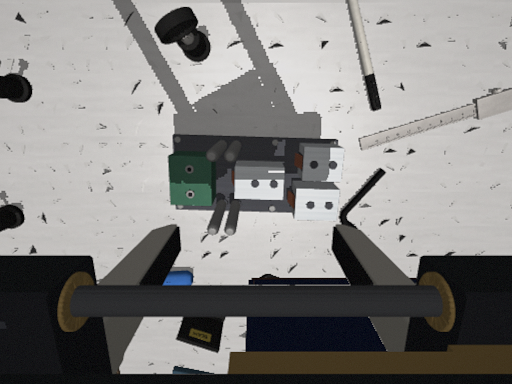

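The jig is in clear view: green jaw at (190,180), the gap's stop at (258,180), spares at (320,160) and (315,200), posts around (215-240, 150/220). I'll measure the gap and the jig pose.

```bash
python3 - <<'E'
from h import *
z=np.load('wrist1.npz'); im,W=z['im'],z['W']*1000
v,u=np.mgrid[:384,:512]
reg=(u>160)&(u<350)&(v>125)&(v<240)
hsv=cv2.cvtColor(im,cv2.COLOR_BGR2HSV);H,S,V=[hsv[...,i].astype(int) for i in range(3)]
def fit(n,m):
    k,l,st,_=cv2.connectedComponentsWithStats((m&reg).astype(np.uint8))
    for i in range(1,k):
        if st[i,4]<40: continue
        p=W[l==i]; r=cv2.minAreaRect(p[:,:2].astype(np.float32))
        print(n,st[i],'z',np.round(np.median(p[:,2]),1),'c',np.round(r[0],1),'sz',np.round(r[1],1),'ang',round(r[2],2))
Z=W[...,2]
fit('green',(abs(Z-48)<5)&(H>60)&(H<95)&(S>60))
fit('stops',(abs(Z-48)<5)&(S<60)&(V>90))
fit('posts',(Z>90)&(Z<110))
fit('all',Z>4.5)
E
python3 -c "
import cv2;a=cv2.imread('pics/wrist1.png')[120:240,155:355];cv2.imwrite('pics/w1c.png',cv2.resize(a,(800,480),interpolation=cv2.INTER_CUBIC))"
```

```text
green [ 169  155   43   51 1930] z 48.7 c [500.5 244.4] sz [48.7 59.9] ang 87.93
stops [ 302  146   42   36 1265] z 48.8 c [481.1 398.2] sz [45.8 40.2] ang 88.12
stops [ 234  165   51   35 1570] z 48.7 c [503.3 324.7] sz [58.  40.4] ang 88.58
stops [ 293  188   47   33 1322] z 48.8 c [529.8 393.6] sz [52.4 40.1] ang 88.4
stops [186 190   9   9  47] z 51.4 c [515.4 243.4] sz [9.2 8.7] ang 44.49
posts [205 148  14  14 140] z 100.9 c [462.3 278.1] sz [11.7 12. ] ang 41.98
posts [224 149  13  14 143] z 101.1 c [463.3 295.7] sz [11.6 12.6] ang 44.36
posts [207 222  13  13 135] z 100.0 c [539.4 275.7] sz [12.3 10.4] ang 69.02
posts [224 222  12  14 136] z 100.3 c [540.  293.6] sz [11.7 10.9] ang 88.0
all [  168   135   176   101 13550] z 47.9 c [503.  318.4] sz [209.8 100.1] ang 88.16
all [332 203  18  37 418] z 222.3 c [524.9 413.3] sz [118.4  26.7] ang 42.52
all [161 224  19  16 270] z 227.8 c [487.9 272.2] sz [12.9  6.2] ang 45.58
```

View pics/w1c.png

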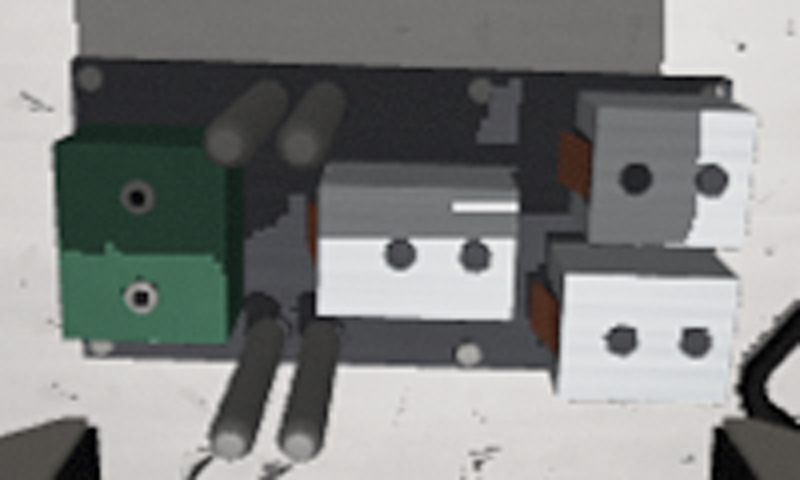

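The crop shows the stop at the gap (258,180 full picture) is 58.0 mm long; the spares are 46 and 52. The jaw-to-stop gap is about 27 mm, so the 24 mm blue block is the only one that fits. Next I'll look at the rack from close by.

apply_moves --series '[[[1,-40,0],[0,0,0]],[[1,-40,0],[0,0,0]],[[1,-40,0],[0,0,0]],[[1,-40,0],[0,0,0]],[[1,-40,0],[0,0,0]],[[1,-40,0],[0,0,0]],[[1,-40,0],[0,0,0]],[[1,-40,0],[0,0,0]],[[1,-40,0],[0,0,0]],[[1,-40,0],[0,0,0]],[[1,-40,0],[0,0,0]],[[1,-40,0],[0,0,0]]]'

```text
t: 2.2
tool_pos: [0.4804, -0.1583, 0.4047]
orientation: [0.003, 3.141, 0.0]
force: [1.3, 1.0, -0.5]
opening: 0.0931
gripper_force: 0.0
```

apply_moves --series '[[[2,-40,0],[0,0,0]],[[2,-40,0],[0,0,0]],[[0,0,0],[0,0,0.122]],[[0,0,0],[0,0,0.122]],[[0,0,0],[0,0,0.122]],[[0,0,0],[0,0,0.122]],[[0,0,0],[0,0,0.122]],[[0,0,0],[0,0,0.122]],[[0,0,0],[0,0,0.122]],[[0,0,0],[0,0,0.122]],[[0,0,0],[0,0,0.122]],[[0,0,0],[0,0,0.122]]]'

```text
t: 3.2
tool_pos: [0.4769, -0.2363, 0.4044]
orientation: [-1.809, -2.567, 0.0]
force: [0.4, 0.0, 0.3]
opening: 0.0931
gripper_force: 0.0
```

Run:
```python
from h import *
plan([479,-247,404],20)
im,d,W=cloud('wrist'); W=W*1000
cv2.imwrite('pics/wrist2.png',im)
hsv=cv2.cvtColor(im,cv2.COLOR_BGR2HSV);H,S,V=[hsv[...,i].astype(int) for i in range(3)]
Z=W[...,2]
for n,m in dict(red=((H<8)|(H>172))&(S>120),blue=(H>100)&(H<128)&(S>110),gold=(H>12)&(H<30)&(S>110)).items():
    k,l,st,_=cv2.connectedComponentsWithStats((m&(Z>88)&(Z<125)).astype(np.uint8))
    for i in range(1,k):
        if st[i,4]<100: continue
        p=W[l==i]; r=cv2.minAreaRect(p[:,:2].astype(np.float32))
        print(n,st[i],'z',np.round(np.median(p[:,2]),1),'c',np.round(r[0],1),'sz',np.round(r[1],1),'ang',round(r[2],2))
W=np.load('scene0.npz')['W']*1000
for c in [(470,100),(500,110),(480,130)]:
    m=(np.hypot(W[...,0]-c[0],W[...,1]-c[1])<100)&(W[...,2]>6); q=W[m]; r=np.hypot(q[:,0]-c[0],q[:,1]-c[1]); i=np.argsort(r)[:3]; print(c,r[i].round(),q[i].round())
```

```text
t 3.2 pos [ 476.9 -236.3  404.4] tilt [-0.001  0.    -1.   ] ywang 19.65 F [0.4 0.  0.3] q [-0.56 -0.05  1.68  0.    1.52 -0.9 ] op 0.0931
 dyaw world 0.35 -> tool z turn rad -0.0061
 shift after turn [-10.8  -1.6   0.4]
 shift now [-10.8  -1.6   0.4]
red [ 231  180   54   35 1657] z 96.6 c [ 481.8 -247.6] sz [54.  34.7] ang 19.63
blue [ 230  149   55   24 1176] z 96.6 c [ 468.4 -211.6] sz [53.9 23.3] ang 19.88
gold [ 242    0   56   36 1217] z 114.9 c [438.5 -89.8] sz [47.5 24.1] ang 26.91
gold [ 229  106   58   32 1594] z 96.7 c [ 456.4 -176.1] sz [54.3 28.9] ang 19.64
gold [ 373  117   61   82 3641] z 115.5 c [ 599.9 -160.7] sz [39.2 70.6] ang 34.94
(470, 100) [96. 96. 97.] [[401.  34.  57.]
 [400.  34.  53.]
 [402.  30.  59.]]
(500, 110) [97. 99.] [[486. 206.  12.]
 [512. 208.  10.]]
(480, 130) [77. 80. 82.] [[486. 206.  12.]
 [489. 210.  31.]
 [492. 211.   7.]]
```

View pics/wrist2.png

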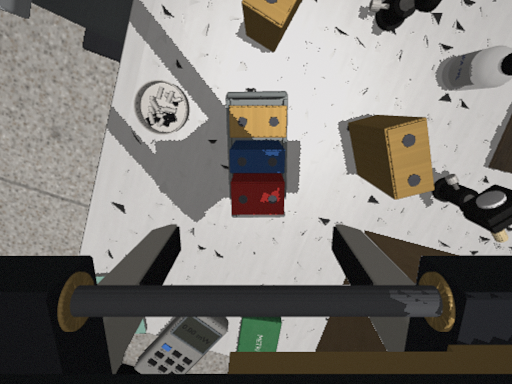

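The wrist picture shows the rack with brass (258,122), blue (257,157) and red (258,195), plus taller brass look-alikes at (270,20) and (390,155). There is only one blue block, 24 mm thick. I'll take it by its width.

apply_moves --series '[[[26,0,0],[0,0,0]],[[0,0,35],[0,0,0]],[[0,0,35],[0,0,0]],[[0,0,35],[0,0,0]],[[0,0,30],[0,0,0]],[[0,0,16],[0,0,0]],[[0,0,10],[0,0,0]],[[0,0,0],[0,0,0]],[[0,0,0],[0,0,0]]]'

```text
t: 4.0
tool_pos: [0.4682, -0.2121, 0.2441]
orientation: [-1.8, -2.574, 0.0]
force: [-0.2, -0.9, 0.7]
opening: 0.093
gripper_force: 0.0
```

apply_moves --series '[[[0,0,0],[0,0,0]],[[0,0,0],[0,0,0]],[[0,0,0],[0,0,0]],[[0,0,0],[0,0,0]],[[0,0,0],[0,0,0]],[[0,0,0],[0,0,0]],[[0,0,0],[0,0,0]],[[0,0,0],[0,0,0]]]' --claw 0 --newtons 35

```text
t: 4.67
tool_pos: [0.4682, -0.2122, 0.2441]
orientation: [1.802, 2.573, 0.0]
force: [1.1, 0.7, 1.9]
opening: 0.0551
gripper_force: 35.0
```

Run:
```python
from h import *
plan([480,105,404],-1.85)
```

```text
t 4.6667 pos [ 468.2 -212.2  244.1] tilt [ 0.001 -0.    -1.   ] ywang 20.0 F [1.1 0.7 1.9] q [-0.53  0.04  1.89  0.    1.21 -0.87] op 0.0551
 dyaw world -21.85 -> tool z turn rad 0.3814
 shift after turn [ 317.4    1.6 -159.9]
 shift now [ 293.9  119.7 -160. ]
```

apply_moves --series '[[[0,0,-10],[0,0,0]],[[0,0,-20],[0,0,0]],[[0,0,-30],[0,0,0]],[[0,0,-35],[0,0,0]],[[0,0,-35],[0,0,0]],[[0,0,-30],[0,0,0]],[[0,0,0],[0,0,0.1]],[[0,0,0],[0,0,0.1]],[[0,0,0],[0,0,0.1]],[[0,0,0],[0,0,0.081]],[[20,0,0],[0,0,0]],[[30,0,0],[0,0,0]]]'

```text
t: 5.67
tool_pos: [0.469, -0.1632, 0.4036]
orientation: [-2.26, -2.181, 0.002]
force: [0.3, 0.1, -3.7]
opening: 0.0548
gripper_force: 35.0
```

apply_moves --series '[[[35,0,0],[0,0,0]],[[35,0,0],[0,0,0]],[[35,0,0],[0,0,0]],[[35,0,0],[0,0,0]],[[35,0,0],[0,0,0]],[[35,0,0],[0,0,0]],[[30,0,0],[0,0,0]],[[20,0,0],[0,0,0]],[[8,2,0],[0,0,0]],[[0,0,0],[0,0,0]]]'

```text
t: 6.5
tool_pos: [0.48, 0.1071, 0.4036]
orientation: [-2.253, -2.188, 0.001]
force: [0.5, -0.4, -2.8]
opening: 0.0549
gripper_force: 35.0
```

Run:
```python
from h import *
plan([480,105,238],-1.85)
```

```text
t 6.5 pos [480.  107.1 403.6] tilt [-0.001  0.    -1.   ] ywang -1.68 F [ 0.5 -0.4 -2.8] q [ 0.12 -0.17  1.78  0.    1.53  0.14] op 0.0549
 dyaw world -0.17 -> tool z turn rad 0.0029
 shift after turn [-2.100e+00  1.000e-01  1.656e+02]
 shift now [ -2.1   0.2 165.6]
```

apply_moves --series '[[[0,0,30],[0,0,0]],[[0,0,35],[0,0,0]],[[0,0,35],[0,0,0]],[[0,0,30],[0,0,0]],[[0,0,20],[0,0,0]],[[0,0,9],[0,0,0]],[[0,0,3],[0,0,0]],[[0,0,2],[0,0,0]],[[0,0,1],[0,0,0]],[[0,0,0],[0,0,0]]]'

```text
t: 7.33
tool_pos: [0.481, 0.1055, 0.2404]
orientation: [2.256, 2.184, 0.003]
force: [0.1, 0.1, -2.6]
opening: 0.0548
gripper_force: 35.0
```

apply_moves --series '[[[0,0,1],[0,0,0]],[[0,0,1],[0,0,0]],[[0,0,0.6],[0,0,0]],[[0,0,0],[0,0,0]]]'

```text
t: 7.67
tool_pos: [0.4809, 0.1058, 0.238]
orientation: [2.255, 2.185, 0.003]
force: [-3.0, -0.0, 7.7]
opening: 0.0546
gripper_force: 35.0
```

apply_moves --series '[[[0,0,0],[0,0,0]],[[0,0,0],[0,0,0]],[[0,0,0],[0,0,0]],[[0,0,0],[0,0,0]],[[0,0,-10],[0,0,0]],[[0,0,-25],[0,0,0]],[[0,0,-35],[0,0,0]],[[0,0,-10],[0,0,0]],[[0,0,0],[0,0,-0.12]],[[0,0,0],[0,0,-0.12]],[[0,0,0],[0,0,-0.12]],[[0,0,0],[0,0,-0.12]]]' --claw 1

```text
t: 8.67
tool_pos: [0.4802, 0.1057, 0.3169]
orientation: [1.664, 2.664, 0.001]
force: [-0.7, -0.6, 0.1]
opening: 0.0929
gripper_force: 0.0
```

apply_moves --series '[[[0,0,0],[0,0,-0.12]],[[0,0,0],[0,0,-0.12]],[[0,0,0],[0,0,-0.12]],[[0,0,0],[0,0,-0.12]],[[0,0,0],[0,0,-0.12]],[[0,0,0],[0,0,-0.12]],[[0,0,0],[0,0,-0.12]],[[0,0,0],[0,0,-0.12]],[[0,0,0],[0,0,-0.12]],[[0,0,0],[0,0,0]]]'

```text
t: 9.5
tool_pos: [0.4802, 0.1056, 0.3166]
orientation: [0.058, 3.141, 0.0]
force: [0.1, 0.2, 0.6]
opening: 0.0932
gripper_force: 0.0
```

Run:
```python
from h import *
plan([480.9,105.8,231],88.15)
im,d,W=cloud('wrist'); W=W*1000
hsv=cv2.cvtColor(im,cv2.COLOR_BGR2HSV);H,S,V=[hsv[...,i].astype(int) for i in range(3)]
m=(H>100)&(H<128)&(S>110)&(abs(W[...,2]-90)<5); p=W[m]; print(m.sum(), cv2.minAreaRect(p[:,:2].astype(np.float32)), np.median(p[:,2]))
im,d,W=cloud('scene'); W=W*1000
hsv=cv2.cvtColor(im,cv2.COLOR_BGR2HSV);H,S,V=[hsv[...,i].astype(int) for i in range(3)]
m=(H>100)&(H<128)&(S>110)&(abs(W[...,2]-90)<8)&(abs(W[...,0]-480)<80)&(abs(W[...,1]-105)<60); p=W[m]; print(m.sum(), cv2.minAreaRect(p[:,:2].astype(np.float32)), np.median(p[:,2])) if m.sum() else 0
```

```text
t 9.5 pos [480.2 105.6 316.6] tilt [ 0.001  0.    -1.   ] ywang 87.89 F [0.1 0.2 0.6] q [ 0.11 -0.11  1.89 -0.    1.36 -1.42] op 0.0932
 dyaw world 0.26 -> tool z turn rad -0.0046
 shift after turn [-0.7  0.2 85.6]
 shift now [-0.6  0.2 85.6]
1874 ((421.64892578125, 151.59339904785156), (49.46105194091797, 205.20367431640625), 52.21435546875) 90.64699073204903
62 ((477.82135009765625, 102.29208374023438), (52.34001922607422, 25.565147399902344), 4.596214771270752) 86.7217452015968
```

apply_moves --series '[[[0,0,30],[0,0,-0.005]],[[0,0,30],[0,0,0]],[[0,0,18],[0,0,0]],[[0,0,7.6],[0,0,0]],[[0,0,0],[0,0,0]]]'

```text
t: 10.02
tool_pos: [0.4791, 0.1055, 0.2286]
orientation: [-0.063, -3.137, 0.001]
force: [0.1, -0.3, 0.7]
opening: 0.0928
gripper_force: 0.0
```

apply_moves --series '[[[0,0,0],[0,0,0]],[[0,0,0],[0,0,0]],[[0,0,0],[0,0,0]],[[0,0,0],[0,0,0]],[[0,0,0],[0,0,0]],[[0,0,0],[0,0,0]],[[0,0,0],[0,0,0]],[[0,0,0],[0,0,0]],[[0,0,0],[0,0,0]],[[0,0,0],[0,0,0]],[[0,0,0],[0,0,0]],[[0,0,0],[0,0,0]]]' --claw 0 --newtons 35

```text
t: 11.02
tool_pos: [0.4801, 0.1056, 0.2305]
orientation: [-0.06, -3.141, -0.0]
force: [-0.9, 0.3, -0.7]
opening: 0.0238
gripper_force: 35.0
```

apply_moves --series '[[[0,0,-5],[0,0,0]],[[0,0,-15],[0,0,0]],[[0,0,-30],[0,0,0]],[[0,0,-35],[0,0,0]],[[0,0,-35],[0,0,0]],[[0,0,-30],[0,0,0]],[[0,0,-10],[0,0,0]],[[0,0,0],[0,0,0]]]'

```text
t: 11.68
tool_pos: [0.4809, 0.1057, 0.3937]
orientation: [0.059, 3.135, 0.001]
force: [0.3, 0.3, -4.1]
opening: 0.0235
gripper_force: 35.0
```

Run:
```python
from h import *
plan([501.7,282,391],88.15)
```

```text
t 11.6833 pos [480.9 105.7 393.7] tilt [ 0.006  0.001 -1.   ] ywang 87.84 F [ 0.3  0.3 -4.1] q [ 0.11 -0.16  1.8  -0.    1.5  -1.42] op 0.0235
 dyaw world 0.31 -> tool z turn rad -0.0054
 shift after turn [-15.1 176.8   2.7]
 shift now [-14.1 176.9   2.9]
```

apply_moves --series '[[[-2,20,0],[0,0,-0.005]],[[-2,30,0],[0,0,0]],[[-2,35,0],[0,0,0]],[[-2,35,0],[0,0,0]],[[-2,30,0],[0,0,0]],[[-3,20,0],[0,0,0]],[[-1,7,0],[0,0,0]],[[0,0,20],[0,0,0]],[[0,0,20],[0,0,0]],[[0,0,8],[0,0,0]],[[0,0,0],[0,0,0]],[[0,0,0],[0,0,0]]]'

```text
t: 12.68
tool_pos: [0.4997, 0.2814, 0.341]
orientation: [-0.052, -3.138, 0.002]
force: [0.8, 0.5, -2.7]
opening: 0.0236
gripper_force: 35.0
```

Run:
```python
from h import *
plan([501.7,282,246],88.15)
im,d,W=cloud('wrist'); W=W*1000
a=im[20:300,100:420]; cv2.imwrite('pics/w3.png',cv2.resize(a,(686,600),interpolation=cv2.INTER_CUBIC))
hsv=cv2.cvtColor(im,cv2.COLOR_BGR2HSV);H,S,V=[hsv[...,i].astype(int) for i in range(3)];Z=W[...,2]
def fit(n,m,mn=60):
    k,l,st,_=cv2.connectedComponentsWithStats(m.astype(np.uint8))
    for i in range(1,k):
        if st[i,4]<mn: continue
        p=W[l==i]; r=cv2.minAreaRect(p[:,:2].astype(np.float32)); print(n,st[i],np.round(np.median(p[:,2]),1),np.round(r[0],1),np.round(r[1],1),round(r[2],2))
fit('blue',(H>100)&(H<128)&(S>100)&(Z>105)&(Z<205))
fit('green',(abs(Z-48)<4)&(H>60)&(H<95)&(S>60))
fit('stop',(abs(Z-48)<4)&(S<60)&(V>90),300)
fit('post',(Z>92)&(Z<106)&(S<60))
```

```text
t 12.6833 pos [499.7 281.4 341. ] tilt [-0.003 -0.001 -1.   ] ywang 88.09 F [ 0.8  0.5 -2.7] q [ 0.42  0.1   1.64 -0.    1.41 -1.11] op 0.0236
 dyaw world 0.06 -> tool z turn rad -0.0011
 shift after turn [-2.   0.7 95. ]
 shift now [-2.3  0.8 95. ]
blue [ 230  181   53  104 4646] 200.1 [487.5 281.6] [25.2 30.4] 88.5
blue [233 317  47  12 535] 201.1 [522.8 280. ] [22.8  8.5] 89.66
blue [433 351  53  22 905] 114.6 [639.6 458.3] [47.1  3.5] 89.47
green [ 191  163   53   60 2454] 48.7 [500.2 244.1] [48.8 59.5] 88.18
stop [ 354  147   54   43 1974] 48.8 [481.  398.1] [46.5 40.2] 87.72
stop [ 272  173   61   41 2170] 48.8 [503.2 324.7] [57.7 40.3] 88.59
stop [ 343  197   58   40 1963] 48.8 [529.8 393.5] [52.3 40.5] 88.02
post [176   0  15  21 124] 102.2 [356.4 237.6] [10.9  6.5] 31.19
post [243 154  17  17 218] 101.1 [462.3 278.2] [11.9 12.3] 0.06
post [266 154  17  18 228] 101.1 [463.3 295.9] [12.6 12.5] 46.56
```

View pics/w3.png

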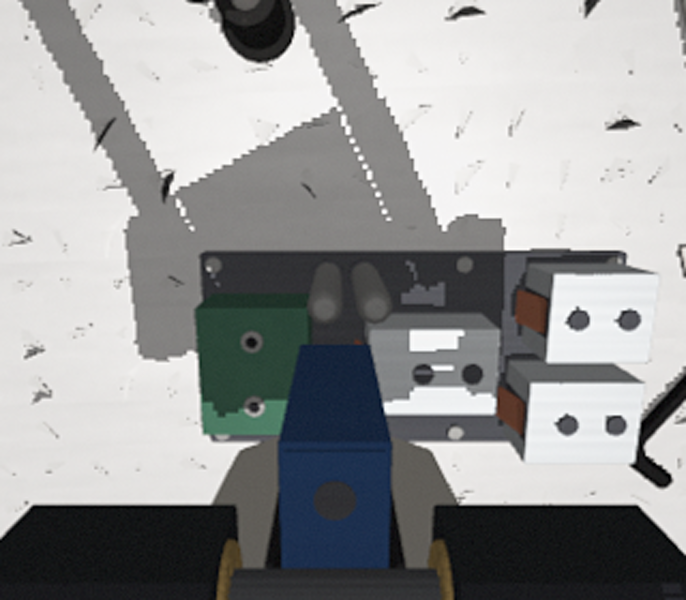

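The picture shows the block held upright over the gap, between green jaw and stop, with 1–2 mm to correct. Lowering.

apply_moves --series '[[[-1.9,0.8,0],[0,0,0]],[[0,0,0],[0,0,0]],[[0,0,15],[0,0,0]],[[0,0,15],[0,0,0]],[[0,0,15],[0,0,0]],[[0,0,8],[0,0,0]],[[0,0,3],[0,0,0]],[[0,0,0],[0,0,0]],[[0,0,0],[0,0,0]]]'

```text
t: 13.48
tool_pos: [0.5023, 0.2829, 0.2875]
orientation: [0.052, 3.14, 0.001]
force: [0.4, 0.5, -2.5]
opening: 0.0238
gripper_force: 35.0
```

Run:
```python
from h import *
plan([501.4,282.1,239],88.15)
```

```text
t 13.4833 pos [502.3 282.9 287.5] tilt [ 0.001  0.    -1.   ] ywang 88.12 F [ 0.4  0.5 -2.5] q [ 0.42  0.15  1.68 -0.    1.31 -1.11] op 0.0238
 dyaw world 0.03 -> tool z turn rad -0.0005
 shift after turn [ 0.9 -0.9 48.5]
 shift now [ 1.  -0.9 48.5]
```

apply_moves --series '[[[0.6,-0.6,0],[0,0,0]],[[0,0,3],[0,0,0]],[[0,0,3],[0,0,0]],[[0,0,3],[0,0,0]],[[0,0,3],[0,0,0]],[[0,0,0],[0,0,0]]]'

```text
t: 13.98
tool_pos: [0.501, 0.2821, 0.2735]
orientation: [-0.052, -3.14, 0.001]
force: [-0.4, 0.3, -3.5]
opening: 0.0238
gripper_force: 35.0
```

Block bottom is now at z≈43, below the jaw and stop tops, with no contact, so it entered the gap. Continuing down.

apply_moves --series '[[[0,0,4],[0,0,0]],[[0,0,4],[0,0,0]],[[0,0,4],[0,0,0]],[[0,0,4],[0,0,0]],[[0,0,3],[0,0,0]],[[0,0,0],[0,0,0]]]'

```text
t: 14.48
tool_pos: [0.5011, 0.282, 0.2544]
orientation: [-0.052, -3.14, 0.001]
force: [0.6, -1.4, -4.6]
opening: 0.0239
gripper_force: 35.0
```

apply_moves --series '[[[0,0,3],[0,0,0]],[[0,0,3],[0,0,0]],[[0,0,3],[0,0,0]],[[0,0,2],[0,0,0]],[[0,0,0],[0,0,0]]]'

```text
t: 14.9
tool_pos: [0.5012, 0.2821, 0.2438]
orientation: [-0.052, -3.14, 0.001]
force: [-0.5, -2.0, -4.1]
opening: 0.0238
gripper_force: 35.0
```

apply_moves --series '[[[0,0,2],[0,0,0]],[[0,0,1.5],[0,0,0]],[[0,0,1],[0,0,0]],[[0,0,0],[0,0,0]]]'

```text
t: 15.23
tool_pos: [0.5013, 0.2822, 0.2398]
orientation: [-0.052, -3.141, 0.0]
force: [-0.1, -0.6, -5.2]
opening: 0.0238
gripper_force: 35.0
```

apply_moves --series '[[[0,-0.6,0],[0,0,0]],[[0,-0.5,0],[0,0,0]],[[0,0,0],[0,0,0]]]'

```text
t: 15.48
tool_pos: [0.5013, 0.2812, 0.24]
orientation: [-0.052, -3.141, -0.001]
force: [0.2, -0.0, -4.7]
opening: 0.024
gripper_force: 35.0
```

apply_moves --series '[[[0,-0.4,0.5],[0,0,0]],[[0,-0.3,0.5],[0,0,0]],[[0,0,0.5],[0,0,0]],[[0,0,0],[0,0,0]]]'

```text
t: 15.82
tool_pos: [0.5015, 0.281, 0.2391]
orientation: [0.051, 3.14, 0.002]
force: [-1.2, 4.0, -0.8]
opening: 0.0238
gripper_force: 35.0
```

apply_moves --series '[[[0,0,0.5],[0,0,0]],[[0,0,0.3],[0,0,0]],[[0,0,0],[0,0,0]]]'

```text
t: 16.07
tool_pos: [0.5016, 0.281, 0.2385]
orientation: [0.051, 3.14, 0.002]
force: [-0.5, 5.6, 0.8]
opening: 0.0236
gripper_force: 35.0
```

apply_moves --series '[[[0,0,0.6],[0,0,0]],[[0,0,0.4],[0,0,0]],[[0,0,0],[0,0,0]]]'

```text
t: 16.32
tool_pos: [0.5017, 0.281, 0.2385]
orientation: [0.051, 3.14, 0.002]
force: [-5.1, 3.2, 8.6]
opening: 0.0238
gripper_force: 35.0
```

apply_moves --series '[[[0,0,-1],[0,0,0]],[[0,0,0],[0,0,0]],[[0,0,0],[0,0,0]],[[0,0,0],[0,0,0]]]' --claw 0.45

```text
t: 16.65
tool_pos: [0.5014, 0.2801, 0.2376]
orientation: [-0.052, -3.141, 0.001]
force: [0.5, 0.6, -0.5]
opening: 0.0408
gripper_force: 0.0
```

apply_moves --series '[[[0,0,-5],[0,0,0]],[[0,0,-15],[0,0,0]],[[0,0,-30],[0,0,0]],[[0,0,-35],[0,0,0]],[[0,0,-35],[0,0,0]],[[0,0,-30],[0,0,0]],[[-25,10,0],[0,0,0]],[[-25,10,0],[0,0,0]],[[0,0,0],[0,0,0]]]'

```text
t: 17.4
tool_pos: [0.5546, 0.2993, 0.3877]
orientation: [0.053, 3.139, 0.001]
force: [0.1, -0.1, -0.5]
opening: 0.0417
gripper_force: 0.0
```

Run:
```python
from h import *
plan([501.4,282.1,239],88.15)
im,d,W=cloud('wrist'); W=W*1000
a=im[90:270,130:370]; cv2.imwrite('pics/w4.png',cv2.resize(a,(800,600),interpolation=cv2.INTER_CUBIC))
hsv=cv2.cvtColor(im,cv2.COLOR_BGR2HSV);H,S,V=[hsv[...,i].astype(int) for i in range(3)];Z=W[...,2]
def fit(n,m,mn=60):
    k,l,st,_=cv2.connectedComponentsWithStats(m.astype(np.uint8))
    for i in range(1,k):
        if st[i,4]<mn: continue
        p=W[l==i]; r=cv2.minAreaRect(p[:,:2].astype(np.float32)); print(n,st[i],np.round(np.median(p[:,2]),1),np.round(np.percentile(p[:,2],[5,95]),1),np.round(r[0],1),np.round(r[1],1),round(r[2],2))
fit('blue',(H>100)&(H<128)&(S>100)&(Z>90)&(Z<110))
fit('green',(abs(Z-48)<4)&(H>60)&(H<95)&(S>60))
fit('stop',(abs(Z-48)<4)&(S<60)&(V>90),300)
```

```text
t 17.4 pos [554.6 299.3 387.7] tilt [ 0.002  0.    -1.   ] ywang 88.08 F [ 0.1 -0.1 -0.5] q [ 0.41  0.22  1.42 -0.    1.5  -1.12] op 0.0417
 dyaw world 0.07 -> tool z turn rad -0.0012
 shift after turn [ 52.7 -18.9 148.7]
 shift now [ 52.9 -19.  148.6]
blue [ 220  106   28   61 1440] 98.7 [96.5 99.9] [503.1 280.8] [23.7 53.8] 88.14
blue [436 259  75  13 714] 99.9 [ 90.9 108.9] [639.5 523.1] [77.7  2.5] 89.57
blue [269 265  27  12 263] 100.2 [ 90.7 109.1] [639.8 321.7] [ 7.3 26.5] 14.63
green [ 178  102   48   58 2165] 48.8 [47.6 50. ] [500.4 244. ] [48.8 59.9] 87.6
stop [ 326   87   47   40 1668] 48.9 [47.6 50.4] [480.7 398.2] [46.2 39.2] 88.12
stop [ 251  112   56   39 1928] 48.8 [47.5 50.1] [503.3 324.6] [57.9 39.8] 87.86
stop [ 317  136   51   37 1670] 48.8 [47.6 50.2] [530.3 393.7] [52.1 39.7] 88.24
```

View pics/w4.png

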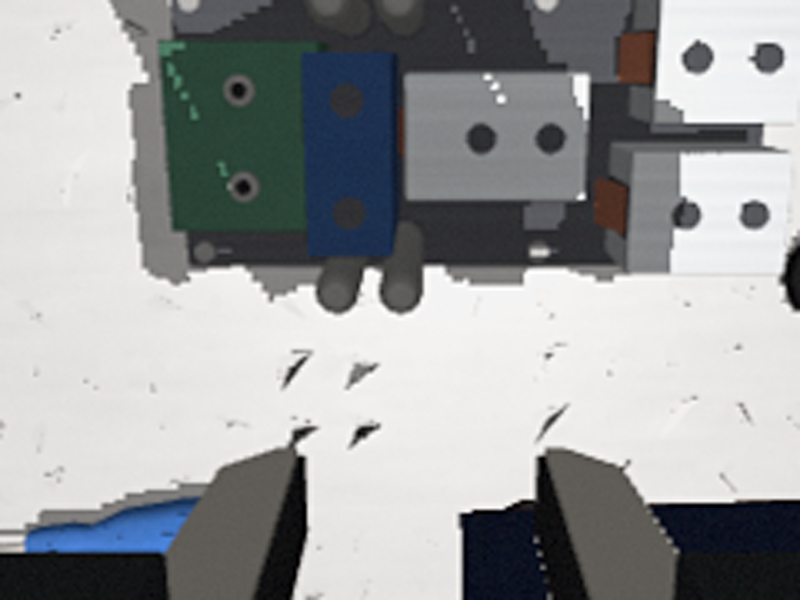

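The picture shows blue at (350,155) of the crop, flush against the green jaw, square, top at z≈98, so it is fully down on the plate. The leaf is in the remaining clearance behind it. I'm handing in.

```bash
python3 -c "
from plant import robot
print(robot.close_job())"
```

```text
the job is handed in; nothing more can be done
None
```

The blue 24 mm block is standing in the gap, fully down on the plate and against the green jaw with the leaf pressed in; I picked it by measuring the gap (about 27 mm), so brass and red were not tried and stayed upright in the rack, and the job is handed in.

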